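# Shift the flask shaker from second into third

### The job

The flask shaker is stopped, its gear lever left in second (the left-hand slot of the H-shaped gate on the robot's side). Push the lever with the fingertips into third: forward to neutral, across to the right, then forward, fully home in the right-hand slot on the far side, without running it into first or fourth on the way. Do not grip the lever, leave everything standing around undisturbed, and finish with the hand clear and the lever staying in third.

Things in the scene. Friction and masses are not known exactly. Their poses are not given: they have to be found in the camera images.
- shaker: Bench flask shaker, off-white sheet metal, fixed. Origin at bench level below the gate's centre; x points forward (away from the robot, to its shaking platform), y left, z up. Nearest the robot its console: x -75 to 80 mm, y -170 to 170 mm, deck 88 mm high. Behind it, to x = 330 mm, the drive housing with the platform.
- gate (a point): Centre of the steel gate plate (100 x 86 mm, top 100 mm above the bench; axes as the shaker's). Its H opening: two slots along x, 14 mm wide, 16 mm left and right of the middle, joined by a neutral channel across the middle; between them two rounded tongues 18 mm wide. Left slot: first at its far end, second near; right slot: third far, fourth near (1 to 4 punched pips).
- platform (a point): Centre of the shaking platform's top, 116 mm above the bench (axes as the shaker's), 225 mm in x by 320 mm in y. On it, fixed: a green tube rack up to 160 mm above the bench, x -103 to -17 mm from here, and a row of conical flasks up to 212 mm above the bench, x 25 to 85 mm from here.
- pivot (a point): Centre of the lever's ball pivot, hidden inside the console 20 mm above the bench under the gate's centre; axes as the shaker's. Knob centre from here, for across a and fore f: x = 180 sin f, y = -180 cos f sin a, z = 180 cos f cos a (mm): about 50 mm of travel fore and aft and 36 mm left and right of the middle.
- knob (a point): Centre of the lever's grey plastic knob, 33 mm in diameter and 41 mm high, on a 10 mm round steel rod, 180 mm along the rod from the pivot and 190 to 200 mm above the bench; its z points up along the rod.
- gear_across (a joint): Sideways tilt of the lever (rad): -0.20 in the left slot (first, second), +0.20 in the right slot (third, fourth), so positive is to the right (the shaker's -y); stops at both ends. The gate lets it cross only in neutral. Friction about 1 N at the knob; it stays where it is left.
- gear_fore (a joint): Fore and aft tilt of the lever (rad): 0 in neutral, +0.28 fully forward (first, third), -0.28 fully back (second, fourth); stops at both ends. It starts at -0.28 to -0.20. It can cross within about 0.04 of 0; the rounded tongues steer it into line. Friction about 1.2 N at the knob; it stays where it is left.
- tube: Bystander: capped clear tube with a blue cap, 35 mm wide, 112 mm high, standing on the left end of the console deck. Origin at its underside.
- dish: Bystander: clear petri dish, 60 mm across, 15 mm high, on the right end of the console deck. Origin at its underside.
- rack: Bystander: green tube rack, 200 by 95 mm, 55 mm high with tubes, on the bench left of the console. Origin at its underside.
- beaker: Bystander: glass beaker, 70 mm across, 95 mm high, on the bench right of the console. Origin at its underside.
- tipbox: Bystander: yellow box of pipette tips, 120 by 85 mm, 72 mm high, on the bench to the left. Origin at its underside.
- marker: Bystander: marker pen, 135 mm long, 17 mm thick, lying on the bench in front of the console. Origin at its underside.
- pipette: Bystander: white micropipette, 240 mm long, lying on the bench to the right. Origin at its underside.

How it is judged:
By the outcome, as a careful person would: the job done as asked, in the order asked, and still so for the second after the job is handed in, with the robot touching nothing.
It also fails if it takes over 61 s, if anything falls off the work surface, if the arm or the gripper's body presses on something with over 40 N, if the wrist force passes 120 N, or if a joint passes its speed limit or range.

### The arm

A 6-joint arm with a two-finger parallel gripper is mounted at the origin on the work surface. World frame = base frame: x ahead of the robot, y to its left, z up, the work surface at z = 0. Lengths are in m, angles in degrees, forces in N, time in s.
With the tool pointing down it reaches from about 0.35 to 0.775 m from the base axis. Payload 7.3 kg.
Tool frame: the origin (TCP) lies on the centre line of the jaws, within the pads' length; the fingertips stand 25 mm ahead of it and the grasp point (between the pads) lies 6 mm ahead of it; z points along the fingers, y is the line along which they close (so a half turn about z gives the same grasp; the last joint's range is limited). The gripper opens to 92 mm and grips with 3 to 60 N. Pads are 19 mm wide; open, the fingers measure 130 mm over their backs; the gripper's body (75 mm by 190 mm) begins 47 mm behind the grasp point.
Start: joints at [64.973, 19.595, 87.324, -0, 73.075, -8.365], TCP at [0.151, 0.503, 0.252] pointing down, gripper open.
Joint ranges: [-145.02, 145.02], [-44.19, 115.74], [2.07, 154.8], [-57.11, 237.11], [16.16, 152.29], [-177.93, 177.93]. Speed limits (degrees/s): [147.25, 147.25, 180, 180, 180, 180].

### API

Orientations are given as [roll, pitch, yaw] about the fixed x, y, z axes, in that order (R = Rz(yaw) Ry(pitch) Rx(roll)).
In Python, from workcell import env gives the robot as it stands. The module is installed in compiled form; this text tells all that it offers.
- The arm moves only by the shell command python3 -m pendant 'ROWS' [FORCE]. ROWS is JSON, a list of rows, each an object with "hand": the finger opening in cm, from 0 to 9.18; "xyz": the shift along the tool's x, y, z in cm, a list of three; "rot": the turn, a rotation vector about the tool's x, y, z in degrees, a list of three. In form: [{"hand": hand, "xyz": [dx, dy, dz], "rot": [wx, wy, wz]}, ...]. A call has exactly 10 rows; each row shifts and turns the commanded pose from where the row before left it, along the tool's axes as they then stand; what a row does not reach is not made up. A row lasts 1/8 s, in which the tool goes at most 62.5 mm and 10.7 degrees, less where a joint would pass 70% of its speed; a pose out of reach is approached as far as the arm can. A call with a gripper value outside its range is refused whole. The fingers move at their own pace and stop on an object; FORCE is the grip in N (left out, the last holds). Time passes only in rows, so rows that do not move let the fingers close, or fill a call up. It gives the time, the measured TCP pose, the force, the opening and the grip force at its end, in the units of the state.
- env.sense(): the state, without advancing time (a new reading comes with each control period).
- env.capture(name): name is "side" or "top"; returns (picture, depth): 420x560x3 uint8, red, green, blue; 420x560 float32, m along the optical axis (not along the pixel's ray), 0 where there is no reading.
- env.camera_model(name): a dict with "camera_matrix" (3x3 intrinsics, pixels), "k1" (the pictures are not rectified: a ray, as slopes to the right and down, at radius r is drawn at 1 + k1 r^2 times it, then the intrinsics apply), "camera_from_world" (4x4, takes a point from world to camera coordinates). Camera axes: x right, y up, looking along -z (the intrinsics and any distortion apply to the point x, -y, -z); pixel columns grow to the right and rows downward; lengths in m; the calibration is good to about 2 mm. A picture is of the moment at which its call begins. camera_model takes no time and is no camera call.
- env.job_done(): hands the job in; it is judged then, once.
The state is a dict: "clock": time; "q": joint angles; "joint_velocities": joint speeds; "joint_torque": joint torques, N m; "eef_pos": TCP position; "tool_rot": TCP orientation; "contact_force": force on the tool from outside, world axes, zero at the start; "torque": the same for the moment, N m; "opening": opening from 0.0 (shut) to 1.0 (fully open); "finger_force": force on a finger pad.
Only numpy, scipy, OpenCV 4.12 (cv2) and the standard library are available. Lean on these libraries where they do the work, as an engineer would, in place of code of your own. Each camera call takes 0.05 s, during which the arm holds its last target. There are 200 camera calls.

## Working session

There is one attempt and no reset: what is moved stays moved. The work goes in short steps, Python scripts to look and compute and a shell command to move; the robot and the scene stay as the last step left them, time stands still between calls to the robot, and variables do not carry over. Pictures are saved under pics/ and viewed, at most 10 in all, crops included, and the job is handed in when it is done.

```bash
mkdir -p pics; cat > h.py <<'E'
import numpy as np, cv2
from workcell import env
def cap(n,f):
    p,d=env.capture(n); cv2.imwrite(f'pics/{f}.png',p[:,:,::-1]); np.save(f'pics/{f}.npy',d); return p,d
def world(n,u,v,d):
    m=env.camera_model(n);K=np.array(m['camera_matrix']);T=np.linalg.inv(np.array(m['camera_from_world']))
    s=cv2.undistortPoints(np.array([[[u,v]]],float),K,np.array([m['k1'],0,0,0,0.]))[0,0]
    return (T@np.array([s[0]*d,-s[1]*d,-d,1]))[:3]
def cloud(n,D):
    m=env.camera_model(n);K=np.array(m['camera_matrix']);T=np.linalg.inv(np.array(m['camera_from_world']))
    v,u=np.mgrid[:D.shape[0],:D.shape[1]]
    s=cv2.undistortPoints(np.stack([u,v],-1).reshape(-1,1,2).astype(float),K,np.array([m['k1'],0,0,0,0.]))[:,0].reshape(*D.shape,2)
    P=np.stack([s[...,0]*D,-s[...,1]*D,-D],-1)
    return P@T[:3,:3].T+T[:3,3]
E
python3 - <<'E'
from h import *
for n in('side','top'):
    cap(n,n+'0'); m=env.camera_model(n); T=np.linalg.inv(np.array(m['camera_from_world'])); print(n,T.round(3).tolist(),m['k1'])
s=env.sense();print(s)
E
```

```text
side [[-0.962, 0.199, -0.186, 0.352], [-0.272, -0.674, 0.687, 0.737], [0.011, 0.711, 0.703, 0.828], [0.0, 0.0, 0.0, 1.0]] 0.040354561140105806
top [[0.009, 0.993, -0.12, 0.408], [-1.0, 0.011, 0.014, 0.05], [0.015, 0.12, 0.993, 1.226], [0.0, 0.0, 0.0, 1.0]] -0.17671663586788267
{'clock': 0.1, 'q': array([ 6.49752934e+01,  1.96320890e+01,  8.73711650e+01, -1.07641934e-03,
        7.30756663e+01, -8.36772501e+00]), 'joint_velocities': array([ 0.0348815 , -0.16949317, -0.24101873, -0.07188519,  0.09061666,
       -0.05126873]), 'joint_torque': array([ 1.78195431e-03, -4.32006419e+01, -2.44690865e+01,  7.19262566e-02,
        5.25972841e-02, -1.07804146e-05]), 'eef_pos': array([0.15035152, 0.50266555, 0.25112127]), 'tool_rot': array([-1.79921770e+02, -1.04665286e-02,  1.63343325e+02]), 'contact_force': array([ 0.3219932 , -0.40529311, -0.01144517]), 'torque': array([ 0.05022635, -0.03539603, -0.01080804]), 'finger_force': 0.0, 'opening': 1.0015379800221615}
```

View pics/side0.png

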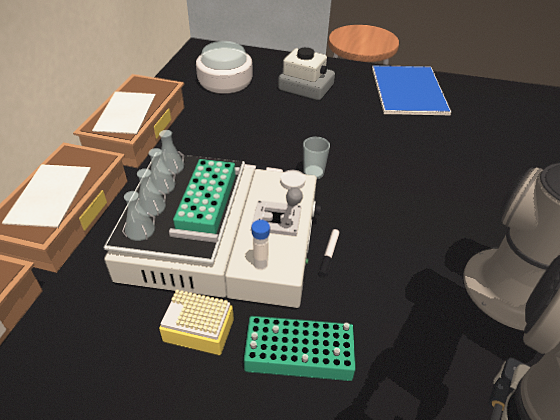

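View pics/top0.png

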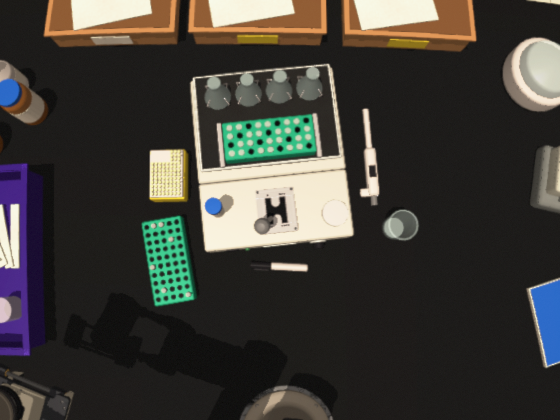

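The side view shows the knob at (294,196), the gate at about (277,217) and the tube's blue cap at (261,230). In the top view the knob is at (263,226), the gate at (277,210), the cap at (213,206) and the dish at (335,213).

```bash
python3 - <<'E'
from h import *
for n,pk in(('side',(294,196)),('top',(263,226))):
    D=np.load(f'pics/{n}0.npy');C=cloud(n,D);Z=C[...,2]
    # deck
    reg=(C[...,0]>.3)&(C[...,0]<.75)&(abs(C[...,1])<.3)&(D>0)
    m=(reg&(abs(Z-.088)<.006)).astype(np.uint8)
    k,l,st,ce=cv2.connectedComponentsWithStats(m); i=1+st[1:,4].argmax(); P=C[l==i]
    r=cv2.minAreaRect(P[:,:2].astype(np.float32));print(n,'deck z',np.median(P[:,2]),r,len(P)); print(cv2.boxPoints(r).round(3).tolist())
    p0=C[pk[1],pk[0]]; print('pk',p0)
    m=reg&(Z>.15)&(np.linalg.norm(C[...,:2]-p0[:2],axis=-1)<.04); P=C[m]; print('knob',P.mean(0).round(4),P.min(0).round(3),P.max(0).round(3),len(P))
    pt=dict(side=(261,230),top=(213,206))[n];print('cap',C[pt[1],pt[0]])
    g=reg&(abs(Z-.100)<.004)&(np.linalg.norm(C[...,:2]-p0[:2],axis=-1)<.1); print('gate z100',np.median(C[g],0),g.sum(), cv2.minAreaRect(C[g][:,:2].astype(np.float32)))
    im=cv2.imread(f'pics/{n}0.png'); 
    x,y=pk; cv2.imwrite(f'pics/{n}0c.png',cv2.resize(im[y-60:y+50,x-75:x+75],None,fx=5,fy=5,interpolation=cv2.INTER_CUBIC))
E
```

```text
side deck z 0.08784755758777157 ((0.6115085482597351, 0.04133322834968567), (0.31787624955177307, 0.34368157386779785), 6.702757358551025) 7494
[[0.4339999854564667, 0.19300000369548798], [0.4740000069141388, -0.14800000190734863], [0.7889999747276306, -0.11100000143051147], [0.7490000128746033, 0.23100000619888306]]
pk [0.48393225 0.07236166 0.20706001]
knob [0.4854 0.0686 0.198 ] [0.469 0.05  0.15 ] [0.502 0.08  0.215] 281
cap [0.52198235 0.17120312 0.19935053]
gate z100 [0.51478936 0.0365531  0.09942625] 744 ((0.5227129459381104, 0.07734199613332748), (0.10032027214765549, 0.18254025280475616), 6.784515380859375)
top deck z 0.0890648551544645 ((0.6103706359863281, 0.042666688561439514), (0.3186999261379242, 0.34087780117988586), 6.6886467933654785) 9218
[[0.4320000112056732, 0.19300000369548798], [0.47200000286102295, -0.14499999582767487], [0.7879999876022339, -0.1080000028014183], [0.7490000128746033, 0.23100000619888306]]
pk [0.48238498 0.0593044  0.21633561]
knob [0.484  0.0613 0.2092] [0.469 0.045 0.189] [0.5   0.078 0.219] 218
cap [0.5230901  0.1618592  0.20263811]
gate z100 [0.52985646 0.02932172 0.10077657] 1000 ((0.522640585899353, 0.07029393315315247), (0.10004672408103943, 0.16499942541122437), 6.433877944946289)
```

View pics/top0c.png

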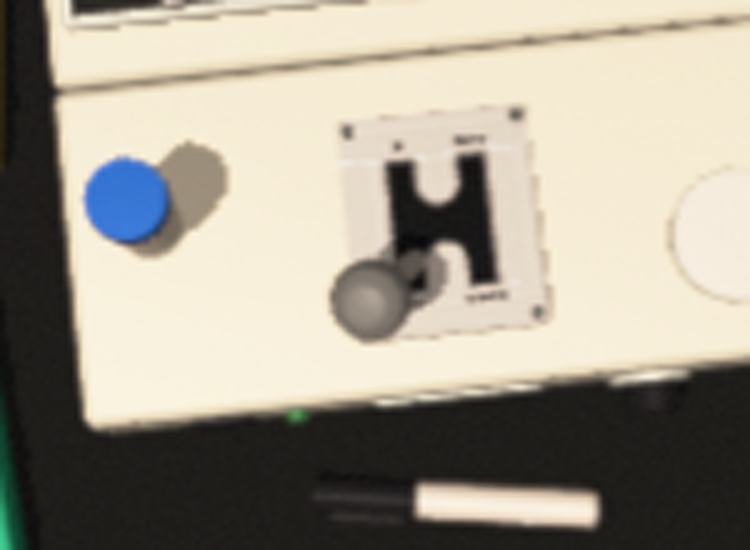

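```bash
python3 -m pendant '[{"hand":0,"xyz":[0,0,0],"rot":[0,0,-7.8]},{"hand":0,"xyz":[0,0,0],"rot":[0,0,-7.8]},{"hand":0,"xyz":[0,0,0],"rot":[0,0,-7.8]},{"hand":0,"xyz":[-1.4,-3,0],"rot":[0,0,0]},{"hand":0,"xyz":[-1.4,-3,0],"rot":[0,0,0]},{"hand":0,"xyz":[-1.4,-3,0],"rot":[0,0,0]},{"hand":0,"xyz":[-1.4,-3,0],"rot":[0,0,0]},{"hand":0,"xyz":[-1.4,-3,0],"rot":[0,0,0]},{"hand":0,"xyz":[-1.4,-3,0],"rot":[0,0,0]},{"hand":0,"xyz":[-1.4,-3,0],"rot":[0,0,0]}]'
cat >> h.py <<'E'
O=np.array([.527,.0325]);A=np.deg2rad(6.7);R=np.array([[np.cos(A),np.sin(A)],[-np.sin(A),np.cos(A)]])
def sh(p): return R@(np.array(p[:2])-O)*1000
def state():
    s=env.sense();print('t',round(s['clock'],2),'shaker mm',sh(s['eef_pos']).round(1),'z',round(s['eef_pos'][2]*1000,1),'rot',s['tool_rot'].round(1),'F',s['contact_force'].round(1),'open',round(s['opening'],2))
def knob(f):
    for n in('side','top'):
        p,D=cap(n,f+n);C=cloud(n,D);Z=C[...,2];q=p.astype(int)
        X=(C[...,:2]-O)@R.T*1000
        grey=(np.ptp(q,axis=2)<30)&(q.max(2)<190)
        m=(Z>.175)&(Z<.224)&(abs(X[...,0])<85)&(abs(X[...,1])<70)&grey
        if m.any(): print(n,'grey pts centre (mid of extents)',(np.percentile(X[m],[2,98],axis=0).mean(0)).round(1),'ext',np.percentile(X[m],[2,98],axis=0).round(0).tolist(),m.sum(),'ztop',Z[m].max().round(3))
E
python3 - <<'E'
from h import *
state()
for u,v in((276.8,210.4),):
    a,b=world('top',u,v,.5),world('top',u,v,1.5);p=a+(b-a)*(.1-a[2])/(b[2]-a[2]);print('gate',p,sh(p))
C=cloud('side',np.load('pics/side0.npy'))
for n in('side','top'):
    C=cloud(n,np.load(f'pics/{n}0.npy'));X=(C[...,:2]-O)@R.T*1000;Z=C[...,2]
    m=(Z>.175)&(Z<.23)&(abs(X[...,0])<85)&(abs(X[...,1])<70);e=np.percentile(X[m],[1,99],axis=0);print(n,e.round(1).tolist(),Z[m].max())
    m=(Z>.19)&(Z<.21)&(abs(X[...,0])<40)&(X[...,1]>90)&(X[...,1]<160);e=np.percentile(X[m],[1,99],axis=0);print('tube',n,e.round(1).tolist(),Z[m].max())
E
```

```text
clock: 1.35
eef_pos: [0.2728, 0.3049, 0.2515]
tool_rot: [-180.0, -0.0, -173.3]
contact_force: [-0.3, 0.2, -0.3]
opening: 0.012
finger_force: 0.0
t 1.35 shaker mm [-220.7  300.2] z 251.5 rot [-180.    -0.  -173.3] F [-0.3  0.2 -0.3] open 0.01
gate [0.52629351 0.02994559 0.1       ] [-0.99968915 -2.45453537]
side [[-53.4, 25.5], [-21.9, 51.4]] 0.21462423166944578
tube side [[-3.0, 112.6], [29.0, 147.4]] 0.20271247463885145
top [[-54.4, 17.5], [-23.9, 49.7]] 0.21852422876494138
tube top [[-4.0, 112.8], [28.7, 145.3]] 0.20693219850139744
```

```bash
python3 -m pendant '[{"hand":0,"xyz":[-1.8,-3.8,0],"rot":[0,0,0]},{"hand":0,"xyz":[-1.8,-3.8,0],"rot":[0,0,0]},{"hand":0,"xyz":[-1.8,-3.8,0],"rot":[0,0,0]},{"hand":0,"xyz":[-1.8,-3.8,0],"rot":[0,0,0]},{"hand":0,"xyz":[-1.8,-3.8,0],"rot":[0,0,0]},{"hand":0,"xyz":[-1.8,-3.8,0],"rot":[0,0,0]},{"hand":0,"xyz":[-1.8,-3.8,0],"rot":[0,0,0]},{"hand":0,"xyz":[0,0,1.7],"rot":[0,0,0]},{"hand":0,"xyz":[0,0,1.7],"rot":[0,0,0]},{"hand":0,"xyz":[0,0,1.7],"rot":[0,0,0]}]' >/dev/null
python3 - <<'E'
from h import *
state();cap('side','s1')
E
```

```text
t 2.6 shaker mm [-94.9  35.2] z 199.9 rot [ 180.    -0.  -173.3] F [ 0.7 -0.1 -0.8] open 0.0
```

View pics/s1.png

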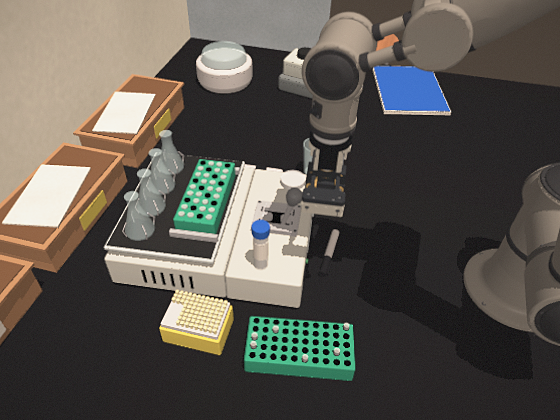

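The closed fingers (about 322,205) are just behind the knob (294,197) at its height, and the tube at (261,240) stands well clear. Next is the forward push.

```bash
python3 -m pendant '[{"hand":0,"xyz":[-0.8,0,0],"rot":[0,0,0]},{"hand":0,"xyz":[-0.8,0,0],"rot":[0,0,0]},{"hand":0,"xyz":[-0.8,0,0],"rot":[0,0,0]},{"hand":0,"xyz":[-0.8,0,0],"rot":[0,0,0]},{"hand":0,"xyz":[-0.8,0,0],"rot":[0,0,0]},{"hand":0,"xyz":[-0.8,0,0],"rot":[0,0,0]},{"hand":0,"xyz":[-0.8,0,0],"rot":[0,0,0]},{"hand":0,"xyz":[-0.6,0,0],"rot":[0,0,0]},{"hand":0,"xyz":[-0.3,0,0],"rot":[0,0,0]},{"hand":0,"xyz":[0,0,0],"rot":[0,0,0]}]' >/dev/null
python3 - <<'E'
from h import *
state();p,d=cap('side','s2')
cv2.imwrite('pics/s2c.png',cv2.resize(p[150:260,210:360,::-1],None,fx=5,fy=5,interpolation=cv2.INTER_CUBIC))
C=cloud('side',d);X=(C[...,:2]-O)@R.T*1000;Z=C[...,2]
m=(Z>.18)&(Z<.23)&(abs(X[...,0])<60)&(abs(X[...,1])<75)
print([(v,u,X[v,u].round(0).tolist(),int(Z[v,u]*1000)) for v in range(180,222,6) for u in range(258,300,6) if m[v,u]])
E
```

```text
t 3.9 shaker mm [-29.6  35.4] z 200.6 rot [ 180.     0.  -173.3] F [-1.   0.1  0.7] open 0.0
[]
```

View pics/s2c.png

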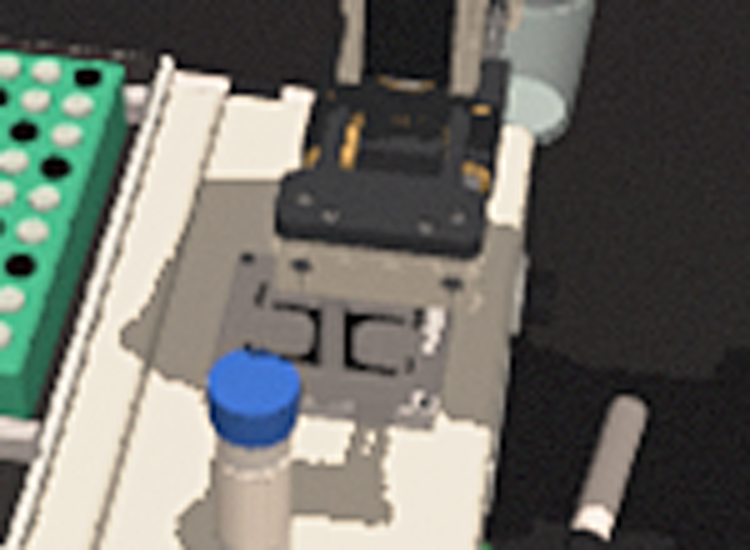

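The gripper hides the knob. The rod shows at crop (332,340), centred between the tongues, so it looks near neutral. I'll back off and measure.

```bash
python3 -m pendant '[{"hand":0,"xyz":[0.8,0,0],"rot":[0,0,0]},{"hand":0,"xyz":[1.3,0,0],"rot":[0,0,0]},{"hand":0,"xyz":[1.6,0,0],"rot":[0,0,0]},{"hand":0,"xyz":[1.6,0,0],"rot":[0,0,0]},{"hand":0,"xyz":[1.2,0,0],"rot":[0,0,0]},{"hand":0,"xyz":[0,0,0],"rot":[0,0,0]},{"hand":0,"xyz":[0,0,0],"rot":[0,0,0]},{"hand":0,"xyz":[0,0,0],"rot":[0,0,0]},{"hand":0,"xyz":[0,0,0],"rot":[0,0,0]},{"hand":0,"xyz":[0,0,0],"rot":[0,0,0]}]' >/dev/null
python3 - <<'E'
from h import *
state();knob('s3')
p=cv2.imread('pics/s3side.png')
cv2.imwrite('pics/s3c.png',cv2.resize(p[150:260,210:360],None,fx=5,fy=5,interpolation=cv2.INTER_CUBIC))
E
```

```text
t 5.2 shaker mm [-94.6  35.4] z 200.6 rot [ 180.    -0.  -173.3] F [-0.2 -0.7  0.8] open 0.0
side grey pts centre (mid of extents) [-2.7 40.2] ext [[-17.0, 29.0], [12.0, 52.0]] 246 ztop 0.219
top grey pts centre (mid of extents) [-3.7 34.3] ext [[-18.0, 20.0], [11.0, 49.0]] 212 ztop 0.22
```

View pics/s3c.png

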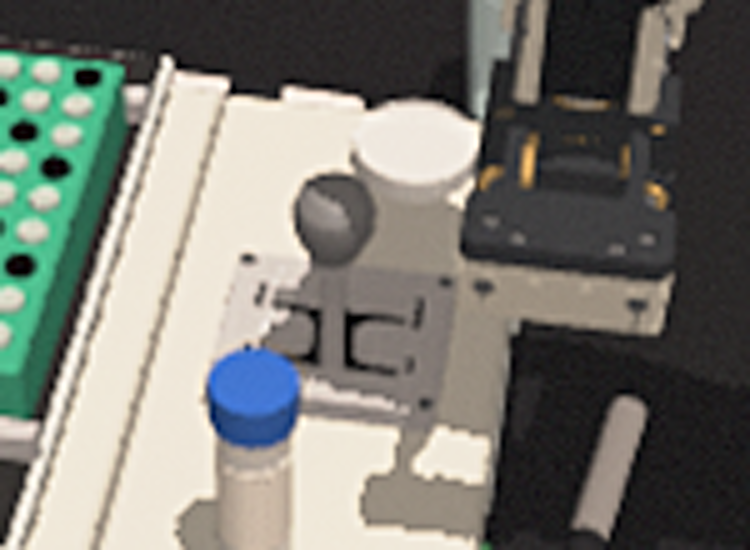

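The knob (crop 335,218) is in neutral at x ≈ -3 mm, y ≈ +35 mm, with the rod centred between the tongues. Next I go round to its left side and push it right.

```bash
python3 -m pendant '[{"hand":0,"xyz":[0,2.4,0],"rot":[0,0,0]},{"hand":0,"xyz":[0,2.3,0],"rot":[0,0,0]},{"hand":0,"xyz":[-1.5,0,0],"rot":[0,0,0]},{"hand":0,"xyz":[-2,0,0],"rot":[0,0,0]},{"hand":0,"xyz":[-2,0,0],"rot":[0,0,0]},{"hand":0,"xyz":[-2,0,0],"rot":[0,0,0]},{"hand":0,"xyz":[-1.7,0,0],"rot":[0,0,0]},{"hand":0,"xyz":[0,0,0],"rot":[0,0,0]},{"hand":0,"xyz":[0,-0.5,0],"rot":[0,0,0]},{"hand":0,"xyz":[0,-0.8,0],"rot":[0,0,0]}]' >/dev/null
python3 -c "
from h import *
state()"
python3 -m pendant '[{"hand":0,"xyz":[0,-0.8,0],"rot":[0,0,0]},{"hand":0,"xyz":[0,-0.8,0],"rot":[0,0,0]},{"hand":0,"xyz":[0,-0.8,0],"rot":[0,0,0]},{"hand":0,"xyz":[0,-0.8,0],"rot":[0,0,0]},{"hand":0,"xyz":[0,-0.8,0],"rot":[0,0,0]},{"hand":0,"xyz":[0,-0.8,0],"rot":[0,0,0]},{"hand":0,"xyz":[0,-0.8,0],"rot":[0,0,0]},{"hand":0,"xyz":[0,-0.7,0],"rot":[0,0,0]},{"hand":0,"xyz":[0,-0.3,0],"rot":[0,0,0]},{"hand":0,"xyz":[0,0,0],"rot":[0,0,0]}]' >/dev/null
python3 - <<'E'
from h import *
state()
E
```

```text
t 6.55 shaker mm [-3.2 68.9] z 200.8 rot [-180.    -0.  -173.2] F [-0.7  4.2  2.4] open 0.0
t 7.8 shaker mm [-2.7  3.1] z 200.6 rot [-180.    -0.  -173.3] F [-0.8  0.5 -0.2] open 0.0
```

```bash
python3 -m pendant '[{"hand":0,"xyz":[0,-0.2,0],"rot":[0,0,0]},{"hand":0,"xyz":[0,-0.2,0],"rot":[0,0,0]},{"hand":0,"xyz":[0,0,0],"rot":[0,0,0]},{"hand":0,"xyz":[0,0,0],"rot":[0,0,0]},{"hand":0,"xyz":[0,0.5,0],"rot":[0,0,0]},{"hand":0,"xyz":[0.4,1,0],"rot":[0,0,0]},{"hand":0,"xyz":[2,0.5,0],"rot":[0,0,0]},{"hand":0,"xyz":[2.5,0,0],"rot":[0,0,0]},{"hand":0,"xyz":[2.5,0,0],"rot":[0,0,0]},{"hand":0,"xyz":[1.8,0,0],"rot":[0,0,0]}]'
python3 - <<'E'
from h import *
state();knob('s4')
p=cv2.imread('pics/s4side.png')
cv2.imwrite('pics/s4c.png',cv2.resize(p[150:260,210:360],None,fx=5,fy=5,interpolation=cv2.INTER_CUBIC))
E
```

```text
clock: 9.05
eef_pos: [0.4293, 0.0412, 0.2008]
tool_rot: [180.0, -0.0, -173.2]
contact_force: [0.2, 0.1, -0.6]
opening: 0.003
finger_force: 0.0
t 9.05 shaker mm [-96.  20.] z 200.8 rot [ 180.    -0.  -173.2] F [ 0.2  0.1 -0.6] open 0.0
side grey pts centre (mid of extents) [ -2.4 -31. ] ext [[-17.0, -44.0], [12.0, -18.0]] 271 ztop 0.221
top grey pts centre (mid of extents) [ -3.8 -34.3] ext [[-19.0, -49.0], [11.0, -20.0]] 212 ztop 0.222
```

View pics/s4c.png

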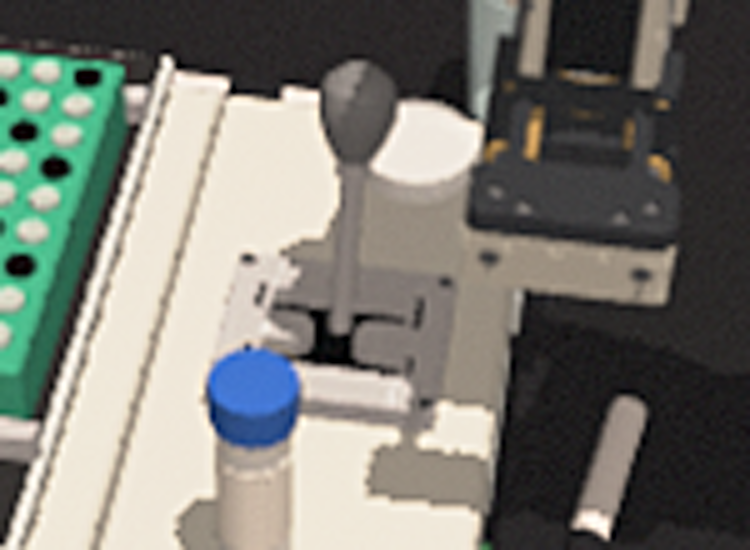

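The lever has crossed: the knob (crop 358,105) is at y ≈ -35 mm, still in neutral. Now the forward push into third.

```bash
python3 -m pendant '[{"hand":0,"xyz":[0,-2.8,0],"rot":[0,0,0]},{"hand":0,"xyz":[0,-2.8,0],"rot":[0,0,0]},{"hand":0,"xyz":[-1.5,0,0],"rot":[0,0,0]},{"hand":0,"xyz":[-2,0,0],"rot":[0,0,0]},{"hand":0,"xyz":[-1.2,0,0],"rot":[0,0,0]},{"hand":0,"xyz":[-0.8,0,0],"rot":[0,0,0]},{"hand":0,"xyz":[-0.8,0,0],"rot":[0,0,0]},{"hand":0,"xyz":[-0.8,0,0],"rot":[0,0,0]},{"hand":0,"xyz":[-0.8,0,0],"rot":[0,0,0]},{"hand":0,"xyz":[-0.8,0,0],"rot":[0,0,0]}]' >/dev/null
python3 -c "
from h import *
state()"
python3 -m pendant '[{"hand":0,"xyz":[-0.8,0,0],"rot":[0,0,0]},{"hand":0,"xyz":[-0.8,0,0],"rot":[0,0,0]},{"hand":0,"xyz":[-0.6,0,0],"rot":[0,0,0]},{"hand":0,"xyz":[-0.3,0,0],"rot":[0,0,0]},{"hand":0,"xyz":[-0.2,0,0],"rot":[0,0,0]},{"hand":0,"xyz":[0,0,0],"rot":[0,0,0]},{"hand":0,"xyz":[0,0,0],"rot":[0,0,0]},{"hand":0,"xyz":[0,0,0],"rot":[0,0,0]},{"hand":0,"xyz":[0,0,0],"rot":[0,0,0]},{"hand":0,"xyz":[0,0,0],"rot":[0,0,0]}]' >/dev/null
python3 -c "
from h import *
state()"
```

```text
t 10.4 shaker mm [ -7.2 -36.6] z 200.8 rot [ 180.     0.  -173.3] F [-1.1  0.1 -0.3] open 0.01
t 11.65 shaker mm [ 19.5 -36.6] z 200.9 rot [-180.     0.  -173.3] F [-1.5 -0.6 -0.1] open 0.0
```

```bash
python3 -m pendant '[{"hand":0,"xyz":[-0.1,0,0],"rot":[0,0,0]},{"hand":0,"xyz":[-0.1,0,0],"rot":[0,0,0]},{"hand":0,"xyz":[-0.1,0,0],"rot":[0,0,0]},{"hand":0,"xyz":[-0.1,0,0],"rot":[0,0,0]},{"hand":0,"xyz":[0,0,0],"rot":[0,0,0]},{"hand":0,"xyz":[0,0,0],"rot":[0,0,0]},{"hand":0,"xyz":[0,0,0],"rot":[0,0,0]},{"hand":0,"xyz":[0,0,0],"rot":[0,0,0]},{"hand":0,"xyz":[0,0,0],"rot":[0,0,0]},{"hand":0,"xyz":[0,0,0],"rot":[0,0,0]}]' >/dev/null
python3 -c "
from h import *
state()"
```

```text
t 12.9 shaker mm [ 23.2 -36.5] z 200.6 rot [ 180.    -0.  -173.3] F [-3.2  1.  -2.4] open 0.01
```

```bash
python3 -m pendant '[{"hand":0,"xyz":[-0.1,0,0],"rot":[0,0,0]},{"hand":0,"xyz":[-0.1,0,0],"rot":[0,0,0]},{"hand":0,"xyz":[0,0,0],"rot":[0,0,0]},{"hand":0,"xyz":[0,0,0],"rot":[0,0,0]},{"hand":0,"xyz":[0,0,0],"rot":[0,0,0]},{"hand":0,"xyz":[0,0,0],"rot":[0,0,0]},{"hand":0,"xyz":[0,0,0],"rot":[0,0,0]},{"hand":0,"xyz":[0,0,0],"rot":[0,0,0]},{"hand":0,"xyz":[0,0,0],"rot":[0,0,0]},{"hand":0,"xyz":[0,0,0],"rot":[0,0,0]}]' >/dev/null
python3 -c "
from h import *
state()"
```

```text
t 14.15 shaker mm [ 25.3 -36.6] z 200.7 rot [ 180.     0.  -173.3] F [-4.9  0.7 -3.5] open 0.0
```

```bash
python3 -m pendant '[{"hand":0,"xyz":[-0.1,0,0],"rot":[0,0,0]},{"hand":0,"xyz":[-0.1,0,0],"rot":[0,0,0]},{"hand":0,"xyz":[-0.1,0,0],"rot":[0,0,0]},{"hand":0,"xyz":[0,0,0],"rot":[0,0,0]},{"hand":0,"xyz":[0,0,0],"rot":[0,0,0]},{"hand":0,"xyz":[0,0,0],"rot":[0,0,0]},{"hand":0,"xyz":[0,0,0],"rot":[0,0,0]},{"hand":0,"xyz":[0,0,0],"rot":[0,0,0]},{"hand":0,"xyz":[0,0,0],"rot":[0,0,0]},{"hand":0,"xyz":[0,0,0],"rot":[0,0,0]}]' >/dev/null
python3 -c "
from h import *
state()"
```

```text
t 15.4 shaker mm [ 27.7 -36.5] z 200.4 rot [ 1.800e+02 -1.000e-01 -1.733e+02] F [-6.5  0.  -3.8] open 0.0
```

```bash
python3 -m pendant '[{"hand":0,"xyz":[0.4,0,0],"rot":[0,0,0]},{"hand":0,"xyz":[1,0,0],"rot":[0,0,0]},{"hand":0,"xyz":[2,0,0],"rot":[0,0,0]},{"hand":0,"xyz":[2,0,0],"rot":[0,0,0]},{"hand":0,"xyz":[2,0,0],"rot":[0,0,0]},{"hand":0,"xyz":[2,0,0],"rot":[0,0,0]},{"hand":0,"xyz":[2,0,0],"rot":[0,0,0]},{"hand":0,"xyz":[0.8,0,0],"rot":[0,0,0]},{"hand":0,"xyz":[0,0,0],"rot":[0,0,0]},{"hand":0,"xyz":[0,0,0],"rot":[0,0,0]}]' >/dev/null
python3 - <<'E'
from h import *
state();knob('s5')
p=cv2.imread('pics/s5side.png')
cv2.imwrite('pics/s5c.png',cv2.resize(p[150:260,210:360],None,fx=5,fy=5,interpolation=cv2.INTER_CUBIC))
E
```

```text
t 16.65 shaker mm [-92.8 -36.9] z 201.0 rot [-1.800e+02  1.000e-01 -1.733e+02] F [-0.3 -0.1 -0. ] open 0.0
side grey pts centre (mid of extents) [ 52.4 -30.8] ext [[37.0, -43.0], [68.0, -18.0]] 261 ztop 0.212
top grey pts centre (mid of extents) [ 50.8 -35.4] ext [[36.0, -50.0], [66.0, -21.0]] 220 ztop 0.214
```

View pics/s5c.png

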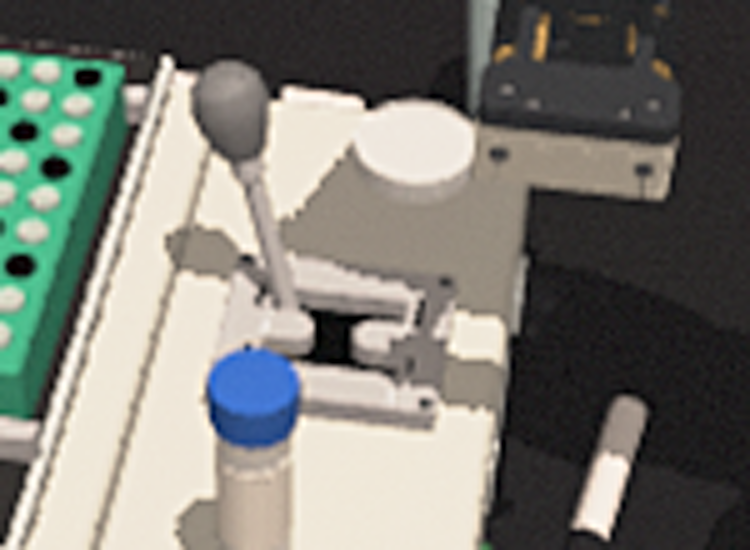

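The lever is in the far right slot, with the knob at x ≈ +51 mm, which is the end of its travel. The hand is about 10 cm clear.

```bash
python3 -c "
from workcell import env
print(env.job_done())"
```

```text
the job is handed in; nothing more can be done
None
```

The lever is fully home in third, pushed with closed fingertips by way of neutral without entering first or fourth. I saw nothing nearby disturbed, the hand is clear, and the job is handed in at about 17 s.

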